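Lock a vent filter into a cam-arm coupler

TASK

Set the blue and white vent filter, groove end down, into the mouth of the coupler on the filtration stand until it rests on the gasket, while both brass arms are still up. Then swing the two arms down together, neither well ahead of the other, until both are fully home against their stops and the filter is locked, pressing gently (never more than about 20 N on the stand or its arms), and leave the other things on the bench alone.

Things in the scene. Friction and masses are not known exactly. Their poses are not given: they have to be found in the camera images.
- filter: Loose vent filter, 66 mm tall, upright, round (yaw does not matter), 0.12 kg. Origin: centre of its underside, z up. From below: steel nose diameter 30 (0 to 11 mm, edge bevelled 3 mm), groove with neck of diameter 18 (11 to 30), steel collar diameter 30 (30 to 38), blue flange diameter 40 (38 to 41), white hub diameter 32 to grip (41 to 63), blue bevelled cap (63 to 66).
- stand: Fixed stand: plate 110 x 90 x 12 mm, telescopic column, aluminium coupler head. Origin: centre of the plate's underside, on the coupler's axis, z up; yaw within 0.4 of the world's. Brass arms on its +y and -y sides. The column height differs each time and is not measured: arm pivots 75 to 99 mm above the origin. Mouth opens upward, rim 9.5 mm above the pivots, bore diameter 32.4. Head yields 1 mm per 15 N.
- cam_arm_left (a joint): Brass cam arm on the stand's +y side, rad. 0: outward and 50 degrees above level; grows swinging down; 1.745: its stop, 50 degrees below level, locked. Level pivot 21.8 mm from the coupler's axis; flat bar 13 mm wide, 5.5 thick, end roller (diameter 9) 42 mm from the pivot. Stays where left. Swings easily to 1.4, then wedges the filter down; at the stop the load climbs steeply.
- cam_arm_right (a joint): The same on the -y side, mirrored. Wedging takes some 8 to 17 N for both arms together. Two open fingertips 72 mm apart, lowered astride the filter along the stand's y axis, press both arms down, their inner edges sliding along the bars. If one arm lags, shifting the fingers sideways toward the leading arm's side brings it on.
- tape: Bystander: roll of label tape, 103 x 101 x 25 mm, origin at the centre of its underside.
- cup_white: Bystander: sample cup with white lid, diameter 58, 70 mm tall, origin at the centre of its underside.
- drop_blue: Bystander: dropper bottle with blue cap, diameter 25, 74 mm tall, origin at the centre of its underside.
- dish: Bystander: petri dish, diameter 60, 14 mm tall, origin at the centre of its underside.
- gasket (a joint): Compression of the black gasket in the floor of the bore, m: 0 unloaded, about 0.0002 to 0.0005 under the filter's weight, 0.0015 to 0.0025 when locked; spring of 3.6 N per mm, at most 0.004. The filter resting on it has its underside about 24 mm below the arm pivots; locked, about 26 mm below them.
Not all that is in view belongs to the job. Leave any orange or purple look-alike of the filter alone.

How it is judged:
On the way:
1. the filter rests upright on the gasket in the coupler's bore (gasket loaded, axis within 3 mm of the stand's) with both arms still up (below 0.8 rad) (value of joint gasket above 0.0001 m and horizontal distance between filter and stand below 0.003 m and angle between the z axis of filter and the z axis of stand, either way round below 0.07 rad and value of joint each of cam_arm_left, cam_arm_right below 0.8 rad), for 0.2 s.
At the end, for the whole second after the job is handed in: Both arms are within 0.05 rad of their stops (above 1.695 rad), the filter is locked down on the gasket (compressed more than 1 mm), within 3 mm of the stand's axis and 0.07 rad of upright, and at rest (value of joint each of cam_arm_left, cam_arm_right above 1.695 rad and value of joint gasket above 0.001 m and horizontal distance between filter and stand below 0.003 m and angle between the z axis of filter and the z axis of stand, either way round below 0.07 rad and linear speed of filter below 0.02 m/s); the robot touches nothing.
It fails at once if one arm is swung well ahead of the other (one past 0.8 rad with the other under 0.4, past 1.2 with the other under 0.8, or past 1.6 with the other under 1.2) ((value of joint cam_arm_left above 0.8 rad and value of joint cam_arm_right below 0.4 rad) or (value of joint cam_arm_right above 0.8 rad and value of joint cam_arm_left below 0.4 rad) or (value of joint cam_arm_left above 1.2 rad and value of joint cam_arm_right below 0.8 rad) or (value of joint cam_arm_right above 1.2 rad and value of joint cam_arm_left below 0.8 rad) or (value of joint cam_arm_left above 1.6 rad and value of joint cam_arm_right below 1.2 rad) or (value of joint cam_arm_right above 1.6 rad and value of joint cam_arm_left below 1.2 rad)).
It fails at once if the robot presses on the stand, its coupler or its arms with more than 25 N (contact force between any of the arm, the fingers and stand above 25 N).
It fails at once if the filter is forced into the mouth with more than 25 N while the arms are up (value of joint each of cam_arm_left, cam_arm_right below 0.8 rad and contact force between filter and stand above 25 N).
It fails at once if a bystander is moved more than 20 mm (distance of any of tape, cup_white, drop_blue, dish from where it was at the start of the episode above 0.02 m).
It also fails if it takes over 64 s, if anything falls off the work surface, if the arm or the gripper's body presses on something with over 40 N, if the wrist force passes 120 N, or if a joint passes its speed limit or range.

ROBOT

A 6-joint arm with a two-finger parallel gripper is mounted at the origin on a cart in front of the work surface, level with it; the furniture and walls round the work are solid. World frame = base frame: x ahead of the robot, y to its left, z up, the work surface at z = 0. Lengths are in m, angles in rad, forces in N, time in s.
With the tool pointing down it reaches from about 0.3 to 0.875 m from the base axis. Payload 6.4 kg.
Tool frame: the origin (TCP) lies between the finger pads; the fingertips stand ctrl.tip_extent ahead of it and the grasp point (between the pads) is the TCP (ctrl.tip_extent is the distance from the TCP to the fingertips, in m); z points along the fingers, y is the line along which they close (so a half turn about z gives the same grasp; the last joint's range is limited). The gripper opens to 85 mm and grips with 20 to 120 N. Pads are 22 mm wide; open, the fingers measure 114 mm over their backs; the gripper's body (76 mm by 85 mm) begins 54 mm behind the grasp point. The pads swing forward as they close: fully open they stand 13 mm farther back than shut.
Start: joints at [1.129, 0.181, 1.607, -0, 1.354, -0.206], TCP at [0.134, 0.559, 0.25] pointing down, gripper open.
Joint ranges: [-2.99, 2.99], [-0.89, 2.07], [0.3, 2.58], [-1.14, 4.28], [0, 2.63], [-3.12, 3.12]. Speed limits (rad/s): [2.57, 2.57, 3.01, 3.14, 3.14, 3.14].

INTERFACE

Orientations are given as a unit quaternion [w, x, y, z].
In Python, from bench import ctrl gives the robot as it stands.
- The arm moves only by the tool send_rows, never from a script. Its arguments are lists of equal length, an entry for each row: "dr": the turn, a rotation vector about the tool's x, y, z in units of 6 degrees (1.0 is 6 degrees), a list of three; "xyz": the shift along the tool's x, y, z in cm, a list of three; "jaw": the opening in per cent of the stroke, from 0 (shut) to 100 (fully open). In form: {"dr": [[wx, wy, wz], ...], "xyz": [[dx, dy, dz], ...], "jaw": [jaw, ...]}. A call has exactly 8 rows; each row is the pose to reach, as a shift and turn from the pose commanded when the call began, along the tool's axes at that moment; what a row does not reach only later rows make up. A row lasts 1/8 s, in which the tool goes at most 62.5 mm and 10.7 degrees, less where a joint would pass 70% of its speed; a pose out of reach is approached as far as the arm can. A call with a gripper value outside its range is refused whole. The fingers move at their own pace and stop on an object; the grip force is fixed at half the most. Time passes only in rows, so rows that repeat a pose let the fingers close, or fill a call up. It gives the time, the measured TCP pose, the force, the opening and the grip force at its end, in the units of the state.
- ctrl.get_obs(): the state, without advancing time (a new reading comes with each control period).
- ctrl.camera(name): name is "scene" or "top" or "wrist"; returns the picture (480x640x3 uint8, red, green, blue); there is no depth.
- ctrl.calibration(name): a dict with "camera_matrix" (3x3 intrinsics, pixels), "world_from_camera" (4x4, takes a point from camera to world coordinates). Camera axes: x right, y up, looking along -z (the intrinsics and any distortion apply to the point x, -y, -z); pixel columns grow to the right and rows downward; lengths in m; the calibration is good to about 2 mm. A picture is of the moment at which its call begins: read the wrist's pose just before it. calibration takes no time and is no camera call; for the wrist camera it gives the pose at the moment of the call.
- ctrl.hand_in(): hands the job in; it is judged then, once.
The state is a dict: "time_s": time; "q": joint angles; "dq": joint speeds; "joint_efforts": joint torques, N m; "eef_pos": TCP position; "eef_rot": TCP orientation; "wrist_force": force on the tool from outside, world axes, zero at the start; "torque": the same for the moment, N m; "opening": opening from 0.0 (shut) to 1.0 (fully open); "grasp_force": force on a finger pad.
Only numpy, scipy, OpenCV 4.12 (cv2) and the standard library are available. Lean on these libraries where they do the work, as an engineer would, in place of code of your own. Each camera call takes 0.05 s, during which the arm holds its last target. There are 200 camera calls.

## Working session

There is one attempt and no reset: what is moved stays moved. The work goes in short steps, Python scripts to look and compute and a tool call to move; the robot and the scene stay as the last step left them, time stands still between calls to the robot, and variables do not carry over. Pictures are saved under pics/ and viewed, at most 10 in all, crops included, and the job is handed in when it is done.

Besides the shell and the picture viewer there is one more tool, called after ">>>" as a command line: name --argument value ..., lists and objects as JSON in quotes. send_rows: Moves the arm, as the interface text tells. Its arguments: {"type":"object","properties":{"dr":{"type":"array","items":{"type":"array","items":{"type":"number"}}},"xyz":{"type":"array","items":{"type":"array","items":{"type":"number"}}},"jaw":{"type":"array","items":{"type":"number"}}},"required":["dr","xyz","jaw"]}

```bash
mkdir -p pics; ls; cat > h.py <<'E'
import numpy as np, cv2
from bench import ctrl
def snap(n,f):
    c=ctrl.calibration(n); im=ctrl.camera(n)[:,:,::-1].copy(); cv2.imwrite(f'pics/{f}.png',im)
    np.savez(f'pics/{f}.npz',K=c['camera_matrix'],T=c['world_from_camera']); return im
def load(f):
    d=np.load(f'pics/{f}.npz'); return cv2.imread(f'pics/{f}.png'),np.array(d['K']),np.array(d['T'])
def ray(K,T,u,v):
    d=np.linalg.solve(K,[u,v,1.]); d=np.array([d[0],-d[1],-d[2]]); return T[:3,3],T[:3,:3]@d
def plane(K,T,u,v,z):
    o,d=ray(K,T,u,v); return o+d*(z-o[2])/d[2]
def proj(K,T,p):
    c=T[:3,:3].T@(np.array(p)-T[:3,3]); c=K@np.array([c[0],-c[1],-c[2]]); return c[:2]/c[2]
def cross(r1,r2):
    (a,d),(b,e)=r1,r2; s=np.linalg.lstsq(np.c_[d,-e],b-a,rcond=None)[0]; p,q=a+d*s[0],b+e*s[1]; return (p+q)/2,np.linalg.norm(p-q)
E
python3 - <<'E'
from h import *
for n in ['scene','top','wrist']: snap(n,n+'0')
a=cv2.imread('pics/scene0.png');b=cv2.imread('pics/top0.png')
o=ctrl.get_obs();print(o,ctrl.tip_extent)
for n in ['scene','top']:
  c=ctrl.calibration(n);print(c)
E
```

```text
pics
{'time_s': 0.15, 'q': array([ 1.12873657e+00,  1.81407415e-01,  1.60779683e+00, -2.36243388e-05,
        1.35383051e+00, -2.06331537e-01]), 'dq': array([-0.00083475, -0.00164147, -0.00145863, -0.00122461,  0.00143573,
       -0.00116174]), 'joint_efforts': array([ 1.90015126e-03, -4.45260429e+01, -3.51691747e+01, -3.70118105e-04,
        5.78795822e-03, -3.33511139e-05]), 'eef_pos': array([0.13411597, 0.55870878, 0.24956133]), 'eef_rot': array([-2.18755000e-04,  1.17588841e-01,  9.93062105e-01, -6.87161510e-04]), 'wrist_force': array([ 0.73575701, -0.38956462,  0.75217767]), 'torque': array([-0.0163743 , -0.0036376 ,  0.01326117]), 'grasp_force': 0.0, 'opening': 0.9980111275713727} 0.019
{'camera_matrix': array([[559.54690777,   0.        , 320.37633303],
       [  0.        , 559.54690777, 229.91753816],
       [  0.        ,   0.        ,   1.        ]]), 'world_from_camera': array([[ 0.84523598,  0.40850654, -0.34452657,  0.26351852],
       [-0.53416366,  0.66474292, -0.52228922, -0.39921548],
       [ 0.01566304,  0.62549121,  0.78007398,  0.78559126],
       [ 0.        ,  0.        ,  0.        ,  1.        ]])}
{'camera_matrix': array([[437.04032801,   0.        , 312.32993162],
       [  0.        , 437.04032801, 238.07104588],
       [  0.        ,   0.        ,   1.        ]]), 'world_from_camera': array([[-0.15812302,  0.96109542, -0.22647894,  0.3926838 ],
       [-0.98741177, -0.15480943,  0.03243521,  0.08536349],
       [-0.00388774,  0.22875672,  0.97347586,  0.92866023],
       [ 0.        ,  0.        ,  0.        ,  1.        ]])}
```

View pics/scene0.png

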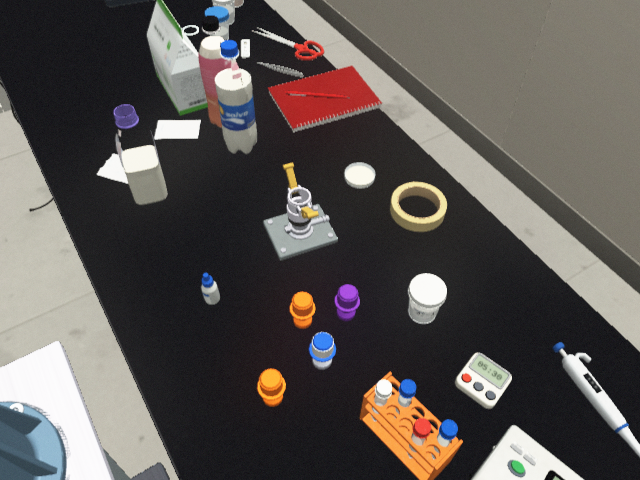

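View pics/top0.png

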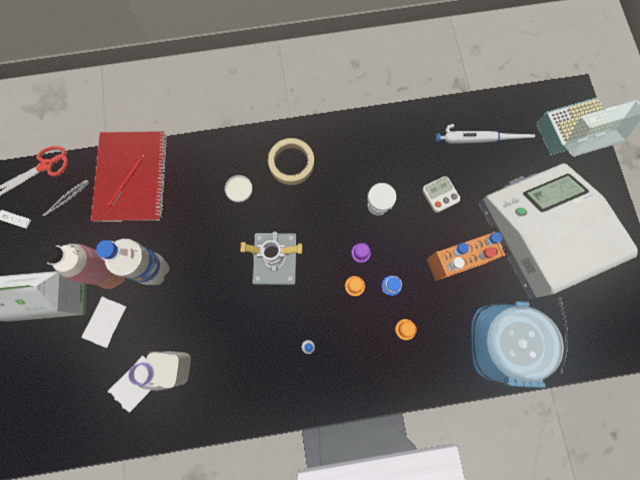

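The filter candidates are: blue/white at scene (322,347) and top (392,285). Look-alikes are orange at scene (302,308) and (271,385), purple at scene (347,300), and the blue-capped rack tubes at scene (408,390) and (448,430). By the description I choose (322,347), and I'll check it and the stand in a close crop.

```bash
python3 - <<'E'
from h import *
a,K1,T1=load('scene0');b,K2,T2=load('top0')
def blue(im,x0,y0,x1,y1):
    h=cv2.cvtColor(im[y0:y1,x0:x1],cv2.COLOR_BGR2HSV); m=cv2.inRange(h,(100,140,60),(122,255,255))
    n,l,s,c=cv2.connectedComponentsWithStats(m); 
    for i in range(1,n):
        if s[i,4]>10: print(s[i]+[x0,y0,0,0,0],c[i]+[x0,y0])
    return m
blue(a,300,325,345,375); blue(b,375,270,410,300)
A=cv2.resize(a[160:260,255:345],None,fx=4,fy=4,interpolation=2); B=cv2.resize(b[225:290,235:310],None,fx=5,fy=5,interpolation=2); C=cv2.resize(a[325:375,300:345],None,fx=4,fy=4)
D=cv2.resize(b[265:305,370:415],None,fx=5,fy=5)
o=np.zeros((600,740,3),np.uint8); 
for im,x,y in((A,0,0),(B,362,0),(C,0,400),(D,362,330)):
    hh=min(im.shape[0],600-y); o[y:y+hh,x:x+im.shape[1]]=im[:hh]
cv2.imwrite('pics/crop1.png',o)
E
```

```text
[313 332  20  19 276] [322.36956522 341.15217391]
[308 343  28  19 145] [321.3862069  353.88965517]
[382 276  18  20  67] [387.88059701 287.67164179]
[387 278  13  13 131] [393.21374046 283.65648855]
```

View pics/crop1.png

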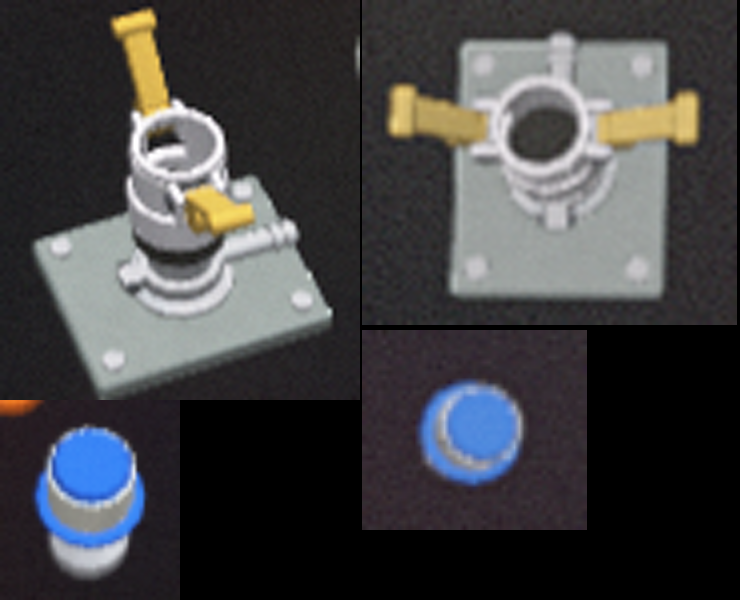

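The crop confirms the blue/white filter. It also shows the stand with both arms up: rim centre near scene (299.5,195.8) and top (271.2,249.4), arm tips at top (242.6,247) and (299.6,248.6).

```bash
python3 - <<'E'
from h import *
a,K1,T1=load('scene0');b,K2,T2=load('top0')
c=cross(ray(K1,T1,322.4,341.1),ray(K2,T2,393.1,283.7));print('cap',c)
print(plane(K1,T1,322.4,341.1,.0655),plane(K2,T2,393.1,283.7,.0655))
print('rim',cross(ray(K1,T1,299.5,195.8),ray(K2,T2,271.2,249.4)))
L=plane(K2,T2,242.6,247.0,.13);R=plane(K2,T2,299.6,248.6,.13);d=L-R;print(L,R,'yaw arms',np.arctan2(-d[0],d[1]))
g=b[225:295,240:305].copy();h=cv2.cvtColor(g,cv2.COLOR_BGR2HSV)
# plate corners in crop1 (top): 
P=[((x-362)/5+235,y/5+225) for x,y in((462,40),(667,40),(663,297),(452,296))]
W=[plane(K2,T2,u,v,.012) for u,v in P]
for w in W:print(w)
print('ctr',np.mean(W,0))
for i,j in((0,1),(3,2)):
    d=W[i]-W[j];print(np.arctan2(-d[0],d[1]),np.linalg.norm(d))
for i,j in((0,3),(1,2)):
    d=W[i]-W[j];print(np.arctan2(d[1],d[0]),np.linalg.norm(d))
E
```

```text
cap (array([ 0.47714903, -0.08765749,  0.06002751]), np.float64(0.0002526362015595915))
[ 0.47566154 -0.09003644  0.0655    ] [ 0.47649667 -0.08652647  0.0655    ]
rim (array([0.57621823, 0.14006235, 0.09846102]), np.float64(1.2832038007452246e-05))
[0.58229099 0.19016216 0.13      ] [0.56233366 0.08540862 0.13      ] yaw arms -0.18826089591817516
[0.6367705  0.17538925 0.012     ]
[0.62267029 0.08787828 0.012     ]
[0.5128697  0.10620158 0.012     ]
[0.5273684  0.19379851 0.012     ]
ctr [0.57491972 0.1408169  0.012     ]
-0.15975198885553554 0.08863964180515611
-0.16402903867032204 0.08878870578602995
-0.16670979612150327 0.11094015834493402
-0.1653543169298221 0.11131897247755208
```

>>> send_rows --dr '[[0,0,1.2],[0,0,2.4],[0,0,3.6],[0,0,4.8],[0,0,6],[0,0,7.2],[0,0,8.4],[0,0,9.6]]' --xyz '[[-4,-4.5,0],[-8,-9,0],[-12,-13.5,0],[-16,-18,0],[-20,-22.5,0],[-24,-27,0],[-28,-31.5,0],[-32,-36,0]]' --jaw '[100,100,100,100,80,70,60,60]'

```text
time_s: 1.15
eef_pos: [0.3618, 0.1325, 0.2504]
eef_rot: [0.0, 0.583, 0.812, 0.0]
wrist_force: [1.1, 0.9, 0.0]
opening: 0.602
grasp_force: 0.0
```

```bash
cat >> h.py <<'E'
from scipy.spatial.transform import Rotation as Ro
def st():
    o=ctrl.get_obs(); q=o['eef_rot']; R=Ro.from_quat(list(q[1:])+[q[0]]).as_matrix()
    print('t',o['time_s'],'p',o['eef_pos'].round(4),'yaw',round(np.arctan2(-R[0,1],R[1,1]),4),'tilt',np.round(R[:2,2],4),'F',o['wrist_force'].round(1),'op',round(o['opening'],3),'g',o['grasp_force']); return o,R
def go(target,yaw=None):
    o,R=st(); print('shift cm',(R.T@(np.array(target)-o['eef_pos'])*100).round(2))
    if yaw is not None:
        c,s=np.cos(yaw),np.sin(yaw); Rt=np.c_[[-c,-s,0],[-s,c,0],[0,0,-1]]
        print('dr',(Ro.from_matrix(R.T@Rt).as_rotvec()/np.radians(6)).round(2))
E
python3 -c "
from h import *
go([.476,-.088,.25],-1.734)"
```

```text
t 1.15 p [0.3618 0.1325 0.2504] yaw -1.2452 tilt [0.0009 0.0002] F [1.1 0.9 0. ] op 0.602 g 0.0
shift cm [-24.54   3.76   0.05]
dr [ 0.01 -0.    4.67]
```

>>> send_rows --dr '[[0,0,1.2],[0,0,2.4],[0,0,3.6],[0,0,4.67],[0,0,4.67],[0,0,4.67],[0,0,4.67],[0,0,4.67]]' --xyz '[[-5,0.8,0],[-10,1.6,0],[-15,2.4,0],[-20,3,2],[-24.5,3.8,6],[-24.5,3.8,6],[-24.5,3.8,6],[-24.5,3.8,6]]' --jaw '[60,60,60,60,60,60,60,60]'

```text
time_s: 2.15
eef_pos: [0.477, -0.0845, 0.1916]
eef_rot: [0.001, 0.761, 0.649, 0.001]
wrist_force: [0.9, -0.0, 0.3]
opening: 0.596
grasp_force: 0.0
```

```bash
python3 -c "
from h import *
st(); snap('wrist','w1'); c=ctrl.calibration('wrist'); print(c)"
```

```text
t 2.15 p [ 0.477  -0.0845  0.1916] yaw -1.7289 tilt [ 0.0022 -0.0008] F [ 0.9 -0.   0.3] op 0.596 g 0.0
{'camera_matrix': array([[412.62171107,   0.        , 315.68593838],
       [  0.        , 412.62171107, 245.5645363 ],
       [  0.        ,   0.        ,   1.        ]]), 'world_from_camera': array([[ 0.98752995,  0.15030373,  0.04683366,  0.48982215],
       [-0.15739627,  0.93633832,  0.31384226, -0.00427346],
       [ 0.00331951, -0.31730008,  0.94831938,  0.31583265],
       [ 0.        ,  0.        ,  0.        ,  1.        ]])}
```

View pics/w1.png

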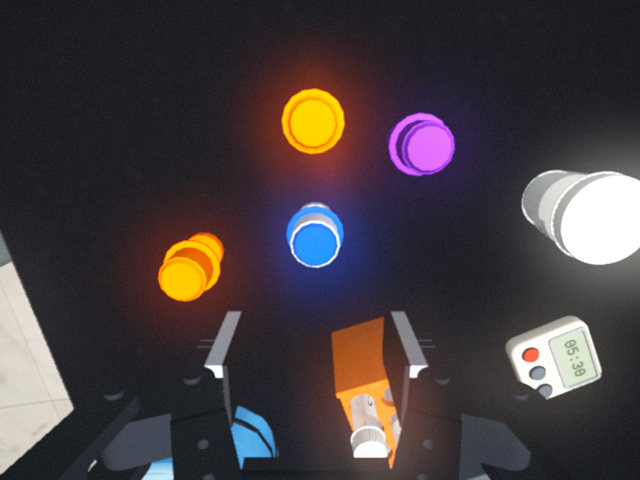

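The wrist view shows the blue/white filter's cap at (315,244), with the orange ones at (313,121) and (185,275) and purple at (425,145). The fingers straddle column ~314.

```bash
cat >> h.py <<'E'
def capw(f,x0,y0,x1,y1):
    im,K,T=load(f); m=cv2.inRange(cv2.cvtColor(im[y0:y1,x0:x1],cv2.COLOR_BGR2HSV),(98,120,60),(125,255,255))
    n,l,s,c=cv2.connectedComponentsWithStats(m); 
    for i in range(1,n):
        if s[i,4]>30: print(s[i],c[i]+[x0,y0])
    i=max(range(1,n),key=lambda i:s[i,4]); return c[i]+[x0,y0]
E
python3 -c "
from h import *
c=capw('w1',280,195,350,275); im,K,T=load('w1'); print(plane(K,T,315,244,.0655),plane(K,T,*c,.0655))
a,K1,T1=load('scene0')
b,K2,T2=load('top0')
print(cross(ray(K,T,315,244),ray(K2,T2,393.1,283.7)),cross(ray(K,T,315,244),ray(K1,T1,322.4,341.1)))
go([.4765,-.088,.057],-1.734)"
```

```text
[   0   12   70   68 2284] [316.05735552 243.34544658]
[  13   28   44   43 1445] [314.56193772 243.91903114]
[ 0.47709212 -0.08596686  0.0655    ] [ 0.47782807 -0.08563942  0.0655    ]
(array([ 0.47689079, -0.08734478,  0.06132098]), np.float64(3.548956792931135e-05)) (array([ 0.47700453, -0.08774151,  0.06032546]), np.float64(0.0003893664320981538))
t 2.2 p [ 0.4771 -0.0845  0.1918] yaw -1.7287 tilt [ 0.0025 -0.001 ] F [-0.8  0.2 -0.2] op 0.602 g 0.0
shift cm [-0.35 -0.04 13.48]
dr [0.03 0.01 0.05]
```

>>> send_rows --dr '[[0,0,0],[0,0,0],[0,0,0],[0,0,0],[0,0,0],[0,0,0],[0,0,0],[0,0,0]]' --xyz '[[-0.22,0,3],[-0.22,0,6],[-0.22,0,9],[-0.22,0,11],[-0.22,0,12.4],[-0.22,0,13.2],[-0.22,0,13.3],[-0.22,0,13.3]]' --jaw '[60,60,60,60,60,60,60,60]'

```text
time_s: 3.2
eef_pos: [0.4768, -0.0875, 0.0579]
eef_rot: [0.001, 0.761, 0.649, 0.0]
wrist_force: [-1.2, 0.3, 0.8]
opening: 0.598
grasp_force: 0.0
```

```bash
python3 -c "
from h import *
st(); snap('wrist','w2')"
```

```text
t 3.2 p [ 0.4768 -0.0875  0.0579] yaw -1.73 tilt [ 0.0011 -0.0005] F [-1.2  0.3  0.8] op 0.598 g 0.0
```

View pics/w2.png

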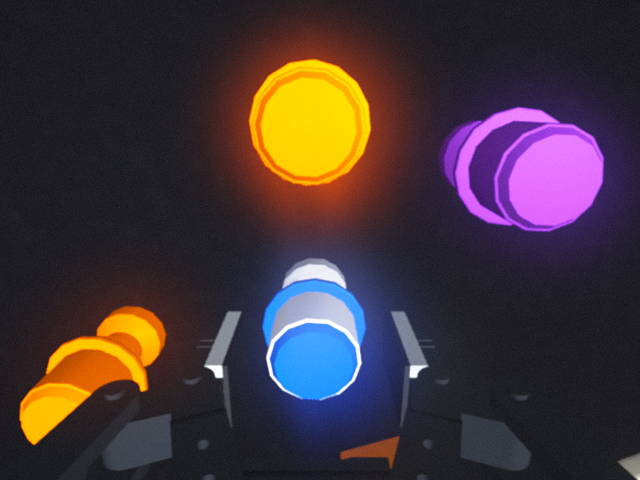

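The filter is centred between the fingers, cap at (314,360) and fingertips alongside the hub. I'll raise slightly and close.

>>> send_rows --dr '[[0,0,0],[0,0,0],[0,0,0],[0,0,0],[0,0,0],[0,0,0],[0,0,0],[0,0,0]]' --xyz '[[0,0,-0.2],[0,0,-0.2],[0,0,-0.2],[0,0,-0.2],[0,0,-0.2],[0,0,-0.2],[0,0,-0.2],[0,0,-0.2]]' --jaw '[60,45,30,20,20,20,20,20]'

```text
time_s: 4.25
eef_pos: [0.4765, -0.0875, 0.0599]
eef_rot: [0.0, 0.761, 0.649, 0.0]
wrist_force: [-1.8, 0.1, 5.3]
opening: 0.352
grasp_force: 58.9
```

```bash
python3 -c "
from h import *
go([.4768,-.0875,.21]); snap('wrist','w3')
im,K,T=load('w3');c=capw('w3',250,270,380,420)
print(plane(K,T,*c,.0655))
"
```

```text
t 4.25 p [ 0.4765 -0.0875  0.0599] yaw -1.7301 tilt [ 0.0003 -0.0003] F [-1.8  0.1  5.3] op 0.352 g 58.92679807031527
shift cm [  0.     0.03 -15.01]
[   11     0   119   150 11164] [319.76254031 354.61984952]
[120  97  10  53 431] [375.02784223 394.90487239]
[ 0.47877908 -0.08447546  0.0655    ]
```

View pics/w3.png

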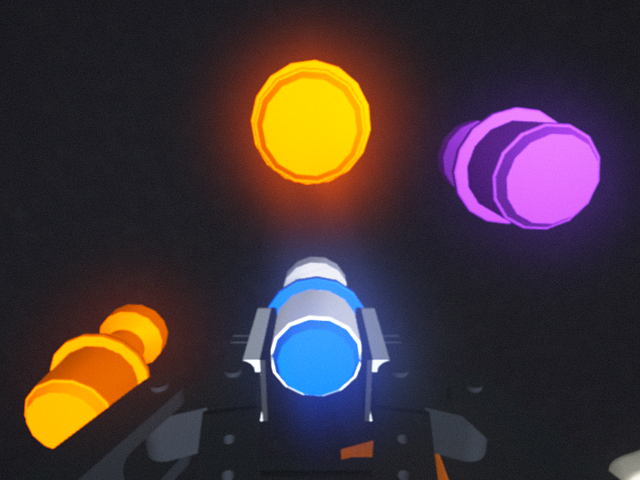

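Gripped: the cap sits between the pads at (315,357) and looks upright. I'll lift and move to a viewpoint short of the stand.

>>> send_rows --dr '[[0,0,0],[0,0,0],[0,0,0],[0,0,0],[0,0,0],[0,0,0],[0,0,0],[0,0,0]]' --xyz '[[0,0,-3],[0,0,-7],[0,0,-11],[3,1,-15],[8,3.5,-15],[12,5.5,-15],[14,6.1,-15],[14.1,6.1,-15]]' --jaw '[20,20,20,20,20,20,20,20]'

```text
time_s: 5.3
eef_pos: [0.5586, 0.0431, 0.2087]
eef_rot: [-0.0, 0.76, 0.649, -0.001]
wrist_force: [-0.4, 0.0, -1.1]
opening: 0.353
grasp_force: 59.6
```

```bash
python3 -c "
from h import *
st(); snap('wrist','w4'); snap('scene','s4'); st()"
```

```text
t 5.3 p [0.5586 0.0431 0.2087] yaw -1.7281 tilt [-0.0013 -0.0001] F [-0.4  0.  -1.1] op 0.353 g 59.647080302238464
t 5.4 p [0.5582 0.0417 0.2088] yaw -1.73 tilt [-0.0014 -0.0004] F [-0.3  0.3 -1. ] op 0.348 g 59.646209478378296
```

View pics/w4.png

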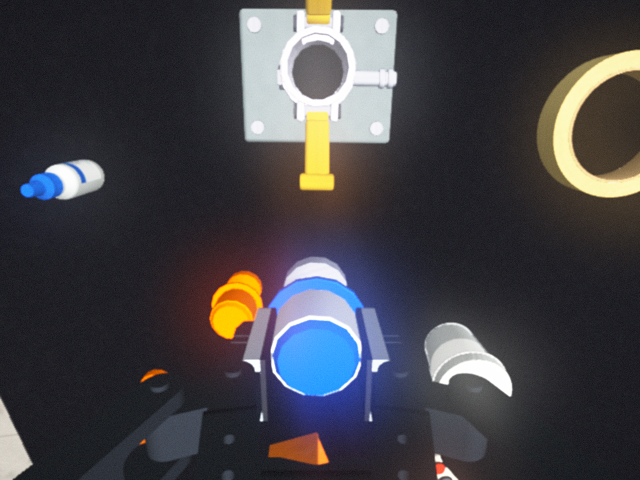

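The wrist view shows the stand with the rim centre near (318,66) and both arms up, lower arm's roller at (317,182). The held filter is at (315,357).

```bash
python3 - <<'E'
from h import *
im,K,T=load('w4'); x0,y0,x1,y1=270,15,365,120
g=cv2.resize(im[y0:y1,x0:x1],None,fx=6,fy=6,interpolation=cv2.INTER_CUBIC)
hsv=cv2.cvtColor(g,cv2.COLOR_BGR2HSV)
for th in(110,150,180):
    m=((hsv[...,2]<th)).astype(np.uint8); n,l,s,c=cv2.connectedComponentsWithStats(m)
    cx,cy=int((318-x0)*6),int((75-y0)*6); i=l[cy,cx]
    cs,_=cv2.findContours((l==i).astype(np.uint8),0,1); k=max(cs,key=cv2.contourArea); e=cv2.fitEllipse(cv2.convexHull(k)); print(th,i,s[i],np.array(e[0])/6+[x0,y0],np.array(e[1])/6,e[2])
a=cv2.imread('pics/s4.png')[130:270,240:380]
o=np.zeros((600,800,3),np.uint8); o[:600,:543]=cv2.resize(g,(543,600)); o[:257,543:]=cv2.resize(a,(257,257),interpolation=2); cv2.imwrite('pics/crop4.png',o)
E
```

```text
Traceback (most recent call last):
cv2.error: OpenCV(4.12.0) /io/opencv/modules/imgproc/src/shapedescr.cpp:361: error: (-201:Incorrect size of input array) There should be at least 5 points to fit the ellipse in function 'fitEllipseNoDirect'
```

```bash
python3 - <<'E'
from h import *
im,K,T=load('w4'); x0,y0,x1,y1=270,15,365,120
g=cv2.resize(im[y0:y1,x0:x1],None,fx=6,fy=6,interpolation=cv2.INTER_CUBIC)
cv2.imwrite('pics/crop4.png',g[:600])
v=cv2.cvtColor(im,cv2.COLOR_BGR2HSV)[...,2]
print(v[66,275:362]); print(v[18:118,312])
E
```

```text
[214 219 211 181 164 223 248 255 255 255 255 255 245 225 225 228 226 204
 145 103  97 103 103 103 103 106 105 107 101 104 105 104 109 109 110 112
 110 103 110 106 109 112 112 112 108 108 104 106 106 110 108 105 108 104
 107 109 103 107 104 102 103 103  98 103 102  99 107 136 154 159 169 164
 154 200 251 255 255 255 255 255 243 225 215 221 217 218 215]
[244 242 236 227 216 216 230 244 251 255 255 255 255 255 255 221 219 254
 255 255 255 255 254 209 162 154 141 114 101  98 104 104 105 109 106 105
 107 106 111 106 110 108 108 104 110 105 109 106 103 108 111 110 110 106
 110 109 111 109 110 113 106 110 119 116 113 112 117 111 117 118 116 113
 116 114 116 117 120 113 117 118 138 232 255 255 255 255 255 252 241 244
 246 247 246 252 254 254 254 254 254 254]
```

View pics/crop4.png

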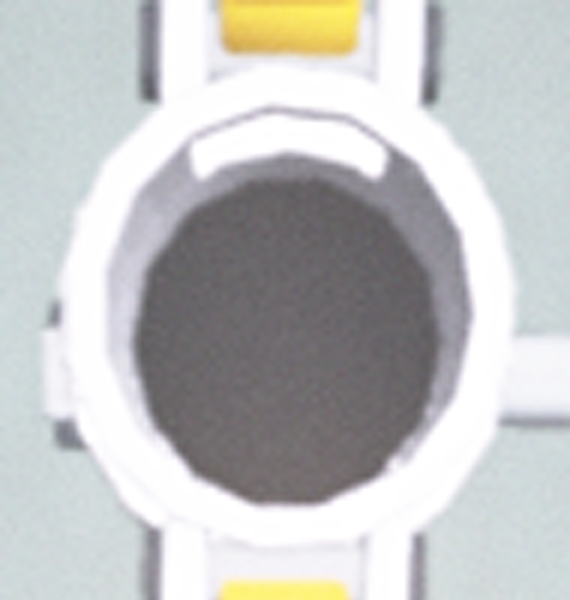

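The crop shows the bore's inner rim edge spanning columns 287.8–348.3 and rows 32.8–99.2, so its centre is (318.1,66.0). Arm roots are at columns 318.5 (top) and 317.7 (bottom).

```bash
python3 - <<'E'
from h import *
im,K,T=load('w4')
a,K1,T1=load('scene0');b,K2,T2=load('top0')
for z in(.09,.095,.1,.105,.11):
    c=plane(K,T,318.1,66,z); l=plane(K,T,287.8,66,z);r=plane(K,T,348.3,66,z);t=plane(K,T,318.1,32.8,z);bb=plane(K,T,318.1,99.2,z)
    print(z,((t+bb)/2).round(4),c.round(4),'w',np.linalg.norm(r-l).round(4),'h',np.linalg.norm(t-bb).round(4))
print('x scene',cross(ray(K,T,318.1,66),ray(K1,T1,299.5,195.8)),'top',cross(ray(K,T,318.1,66),ray(K2,T2,271.2,249.4)))
d=plane(K,T,318.5,22,.09)-plane(K,T,317.7,113,.09);print('yaw',np.arctan2(-d[0],d[1]))
for r in(353,357,361): print('cap',plane(K,T,315,r,.2149))
l=plane(K,T,271,357,.2149);r=plane(K,T,360,357,.2149);print(np.linalg.norm(r-l))
for f in('w1',):
    i,k,t=load(f); print(t[:3,3])
E
```

```text
0.09 [0.5762 0.1437 0.09  ] [0.5763 0.1441 0.09  ] w 0.0328 h 0.0331
0.095 [0.5761 0.1433 0.095 ] [0.5762 0.1437 0.095 ] w 0.0321 h 0.0324
0.1 [0.576  0.1429 0.1   ] [0.5761 0.1433 0.1   ] w 0.0314 h 0.0318
0.105 [0.5759 0.1425 0.105 ] [0.576  0.1428 0.105 ] w 0.0307 h 0.0311
0.11 [0.5758 0.1421 0.11  ] [0.5759 0.1424 0.11  ] w 0.0301 h 0.0304
x scene (array([0.57696142, 0.14319759, 0.09511923]), np.float64(0.0018490076076751359)) top (array([0.57590573, 0.14155208, 0.10079229]), np.float64(0.0033005497643263503))
yaw -0.16514452328688134
cap [0.559438   0.04739143 0.2149    ]
cap [0.55919731 0.04588066 0.2149    ]
cap [0.55895491 0.04435909 0.2149    ]
0.02947349844282391
[ 0.48981317 -0.00432085  0.31572932]
```

```bash
python3 -c "
from h import *
go([.5755,.1408,.167],-1.735)"
```

```text
t 5.4 p [0.5582 0.0417 0.2088] yaw -1.73 tilt [-0.0014 -0.0004] F [-0.3  0.3 -1. ] op 0.348 g 59.646209478378296
shift cm [10.06  0.15  4.17]
dr [-0.01  0.01  0.05]
```

>>> send_rows --dr '[[0,0,0],[0,0,0],[0,0,0],[0,0,0],[0,0,0],[0,0,0],[0,0,0],[0,0,0]]' --xyz '[[3,0,0],[7,0.1,0],[9.5,0.15,0],[10.06,0.15,0.5],[10.06,0.15,2.5],[10.06,0.15,3.8],[10.06,0.15,4.2],[10.06,0.15,4.2]]' --jaw '[20,20,20,20,20,20,20,20]'

```text
time_s: 6.4
eef_pos: [0.5763, 0.1407, 0.1672]
eef_rot: [-0.0, 0.761, 0.648, -0.0]
wrist_force: [0.1, 0.1, -1.6]
opening: 0.349
grasp_force: 59.6
```

```bash
python3 -c "
from h import *
go([.5755,.1408,.1600],-1.735); snap('wrist','w5');a=snap('scene','s5'); b=snap('top','t5')
o=np.zeros((400,780,3),np.uint8)
o[:,:400]=cv2.resize(a[145:245,250:350],None,fx=4,fy=4,interpolation=2); w=cv2.imread('pics/w5.png')
o[:,400:]=cv2.resize(w[220:420,225:415],None,fx=2,fy=2); cv2.imwrite('pics/crop5.png',o)"
```

```text
t 6.4 p [0.5763 0.1407 0.1672] yaw -1.7309 tilt [-0.0004 -0.0001] F [ 0.1  0.1 -1.6] op 0.349 g 59.64686036109924
shift cm [ 0.   -0.08  0.72]
dr [-0.    0.    0.04]
```

View pics/crop5.png

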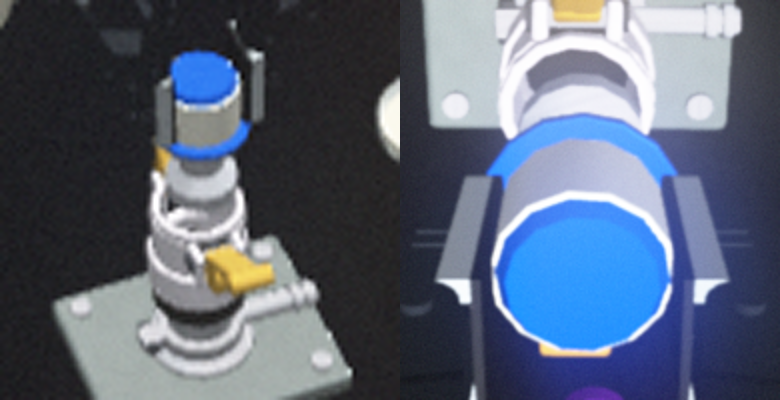

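The crop shows the nose hovering over the rim, about 1 mm to the +x side. That matches the TCP reading, so I'll correct while descending slowly.

>>> send_rows --dr '[[0,0,0],[0,0,0],[0,0,0],[0,0,0],[0,0,0],[0,0,0],[0,0,0],[0,0,0]]' --xyz '[[0,-0.08,0.1],[0,-0.08,0.2],[0,-0.08,0.35],[0,-0.08,0.5],[0,-0.08,0.65],[0,-0.08,0.7],[0,-0.08,0.7],[0,-0.08,0.7]]' --jaw '[20,20,20,20,20,20,20,20]'

```text
time_s: 7.55
eef_pos: [0.5756, 0.1414, 0.1603]
eef_rot: [0.0, 0.761, 0.649, 0.0]
wrist_force: [-0.1, -1.0, -0.2]
opening: 0.352
grasp_force: 59.6
```

>>> send_rows --dr '[[0,0,0],[0,0,0],[0,0,0],[0,0,0],[0,0,0],[0,0,0],[0,0,0],[0,0,0]]' --xyz '[[0,0,0.04],[0,0,0.08],[0,0,0.12],[0,0,0.16],[0,0,0.2],[0,0,0.2],[0,0,0.2],[0,0,0.2]]' --jaw '[20,20,20,20,20,20,20,20]'

```text
time_s: 8.55
eef_pos: [0.5756, 0.1414, 0.1583]
eef_rot: [-0.0, 0.761, 0.649, 0.0]
wrist_force: [-0.8, 0.0, -1.1]
opening: 0.351
grasp_force: 59.6
```

>>> send_rows --dr '[[0,0,0],[0,0,0],[0,0,0],[0,0,0],[0,0,0],[0,0,0],[0,0,0],[0,0,0]]' --xyz '[[0,0,0.04],[0,0,0.08],[0,0,0.12],[0,0,0.15],[0,0,0.15],[0,0,0.15],[0,0,0.15],[0,0,0.15]]' --jaw '[20,20,20,20,20,20,20,20]'

```text
time_s: 9.55
eef_pos: [0.5756, 0.1414, 0.1568]
eef_rot: [0.0, 0.761, 0.649, 0.0]
wrist_force: [0.5, 0.4, -1.1]
opening: 0.353
grasp_force: 59.6
```

```bash
python3 -c "
from h import *
st()"
```

```text
t 9.55 p [0.5756 0.1414 0.1568] yaw -1.7301 tilt [ 0. -0.] F [ 0.5  0.4 -1.1] op 0.353 g 59.64708387851715
```

>>> send_rows --dr '[[0,0,0],[0,0,0],[0,0,0],[0,0,0],[0,0,0],[0,0,0],[0,0,0],[0,0,0]]' --xyz '[[-0.05,0,0.04],[-0.05,0,0.08],[-0.05,0,0.12],[-0.05,0,0.16],[-0.05,0,0.2],[-0.05,0,0.2],[-0.05,0,0.2],[-0.05,0,0.2]]' --jaw '[20,20,20,20,20,20,20,20]'

```text
time_s: 10.55
eef_pos: [0.5754, 0.1409, 0.1548]
eef_rot: [-0.0, 0.761, 0.649, -0.0]
wrist_force: [-0.1, -0.3, -0.5]
opening: 0.351
grasp_force: 59.6
```

>>> send_rows --dr '[[0,0,0],[0,0,0],[0,0,0],[0,0,0],[0,0,0],[0,0,0],[0,0,0],[0,0,0]]' --xyz '[[0,0,0.03],[0,0,0.06],[0,0,0.09],[0,0,0.12],[0,0,0.15],[0,0,0.15],[0,0,0.15],[0,0,0.15]]' --jaw '[20,20,20,20,20,20,20,20]'

```text
time_s: 11.55
eef_pos: [0.5755, 0.1409, 0.1533]
eef_rot: [-0.0, 0.761, 0.649, -0.0]
wrist_force: [-0.8, -0.0, -1.7]
opening: 0.354
grasp_force: 59.6
```

>>> send_rows --dr '[[0,0,0],[0,0,0],[0,0,0],[0,0,0],[0,0,0],[0,0,0],[0,0,0],[0,0,0]]' --xyz '[[0,0,0.03],[0,0,0.06],[0,0,0.09],[0,0,0.12],[0,0,0.15],[0,0,0.18],[0,0,0.18],[0,0,0.18]]' --jaw '[20,20,20,20,20,20,20,20]'

```text
time_s: 12.55
eef_pos: [0.5754, 0.1409, 0.1515]
eef_rot: [-0.0, 0.761, 0.649, -0.0]
wrist_force: [0.0, 0.8, -0.8]
opening: 0.351
grasp_force: 59.6
```

```bash
python3 -c "
from h import *
st();w=snap('wrist','w6');a=snap('scene','s6')
o=np.zeros((400,780,3),np.uint8)
o[:,:400]=cv2.resize(a[145:245,250:350],None,fx=4,fy=4,interpolation=2)
o[:,400:]=cv2.resize(w[220:420,225:415],None,fx=2,fy=2); cv2.imwrite('pics/crop6.png',o)"
```

```text
t 12.55 p [0.5754 0.1409 0.1515] yaw -1.7301 tilt [-0.  0.] F [ 0.   0.8 -0.8] op 0.351 g 59.64544057846069
```

View pics/crop6.png

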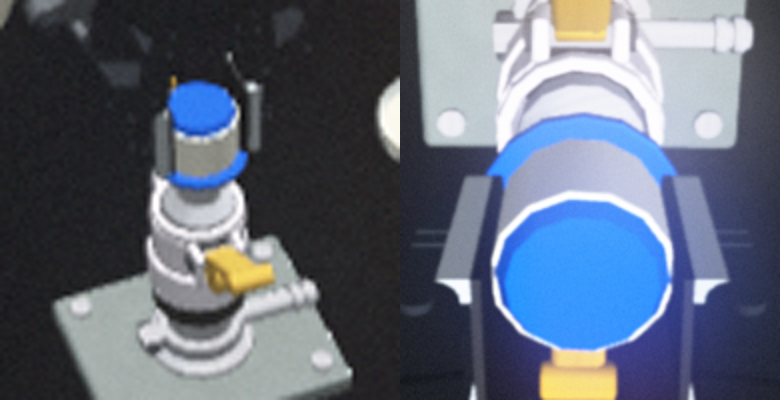

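The crop shows the nose entering the mouth, about 1 mm to the +x side. I'll shift and continue down.

>>> send_rows --dr '[[0,0,0],[0,0,0],[0,0,0],[0,0,0],[0,0,0],[0,0,0],[0,0,0],[0,0,0]]' --xyz '[[0.02,-0.07,0],[0.02,-0.07,0.03],[0.02,-0.07,0.06],[0.02,-0.07,0.1],[0.02,-0.07,0.14],[0.02,-0.07,0.18],[0.02,-0.07,0.2],[0.02,-0.07,0.2]]' --jaw '[20,20,20,20,20,20,20,20]'

```text
time_s: 13.65
eef_pos: [0.5748, 0.1412, 0.1494]
eef_rot: [-0.0, 0.761, 0.649, -0.0]
wrist_force: [-0.1, 0.3, -1.0]
opening: 0.356
grasp_force: 59.6
```

>>> send_rows --dr '[[0,0,0],[0,0,0],[0,0,0],[0,0,0],[0,0,0],[0,0,0],[0,0,0],[0,0,0]]' --xyz '[[0,0,0.03],[0,0,0.06],[0,0,0.09],[0,0,0.12],[0,0,0.15],[0,0,0.15],[0,0,0.15],[0,0,0.15]]' --jaw '[20,20,20,20,20,20,20,20]'

```text
time_s: 14.65
eef_pos: [0.5748, 0.1412, 0.148]
eef_rot: [0.0, 0.761, 0.649, 0.0]
wrist_force: [-0.1, 0.2, -1.1]
opening: 0.347
grasp_force: 59.6
```

>>> send_rows --dr '[[0,0,0],[0,0,0],[0,0,0],[0,0,0],[0,0,0],[0,0,0],[0,0,0],[0,0,0]]' --xyz '[[0,0,0.04],[0,0,0.08],[0,0,0.12],[0,0,0.16],[0,0,0.2],[0,0,0.24],[0,0,0.27],[0,0,0.27]]' --jaw '[20,20,20,20,20,20,20,20]'

```text
time_s: 15.65
eef_pos: [0.5748, 0.1412, 0.1453]
eef_rot: [-0.0, 0.761, 0.649, -0.0]
wrist_force: [-0.4, -0.1, -0.9]
opening: 0.354
grasp_force: 59.6
```

>>> send_rows --dr '[[0,0,0],[0,0,0],[0,0,0],[0,0,0],[0,0,0],[0,0,0],[0,0,0],[0,0,0]]' --xyz '[[0,0,0.1],[0,0,0.25],[0,0,0.4],[0,0,0.55],[0,0,0.7],[0,0,0.8],[0,0,0.8],[0,0,0.8]]' --jaw '[20,20,20,20,20,20,20,20]'

```text
time_s: 16.65
eef_pos: [0.5748, 0.1412, 0.1373]
eef_rot: [0.0, 0.761, 0.649, 0.0]
wrist_force: [-0.9, 0.4, -1.3]
opening: 0.349
grasp_force: 59.6
```

>>> send_rows --dr '[[0,0,0],[0,0,0],[0,0,0],[0,0,0],[0,0,0],[0,0,0],[0,0,0],[0,0,0]]' --xyz '[[0,0,0.1],[0,0,0.2],[0,0,0.3],[0,0,0.4],[0,0,0.5],[0,0,0.5],[0,0,0.5],[0,0,0.5]]' --jaw '[20,20,20,20,20,20,20,20]'

```text
time_s: 17.65
eef_pos: [0.5748, 0.1412, 0.1323]
eef_rot: [0.0, 0.761, 0.649, 0.0]
wrist_force: [0.2, -0.2, -0.8]
opening: 0.354
grasp_force: 59.6
```

>>> send_rows --dr '[[0,0,0],[0,0,0],[0,0,0],[0,0,0],[0,0,0],[0,0,0],[0,0,0],[0,0,0]]' --xyz '[[0,0,0.03],[0,0,0.06],[0,0,0.1],[0,0,0.14],[0,0,0.17],[0,0,0.2],[0,0,0.2],[0,0,0.2]]' --jaw '[20,20,20,20,20,20,20,20]'

```text
time_s: 18.65
eef_pos: [0.5749, 0.1412, 0.1303]
eef_rot: [0.0, 0.761, 0.649, 0.0]
wrist_force: [0.4, 0.3, -0.3]
opening: 0.348
grasp_force: 59.6
```

>>> send_rows --dr '[[0,0,0],[0,0,0],[0,0,0],[0,0,0],[0,0,0],[0,0,0],[0,0,0],[0,0,0]]' --xyz '[[0,0,0.03],[0,0,0.06],[0,0,0.1],[0,0,0.14],[0,0,0.17],[0,0,0.2],[0,0,0.2],[0,0,0.2]]' --jaw '[20,20,20,20,20,20,20,20]'

```text
time_s: 19.65
eef_pos: [0.5749, 0.1412, 0.1283]
eef_rot: [0.0, 0.761, 0.649, 0.0]
wrist_force: [1.6, 1.4, 0.2]
opening: 0.352
grasp_force: 59.6
```

>>> send_rows --dr '[[0,0,0],[0,0,0],[0,0,0],[0,0,0],[0,0,0],[0,0,0],[0,0,0],[0,0,0]]' --xyz '[[0,0,0.03],[0,0,0.06],[0,0,0.09],[0,0,0.12],[0,0,0.15],[0,0,0.15],[0,0,0.15],[0,0,0.15]]' --jaw '[20,20,20,20,20,20,20,20]'

```text
time_s: 20.65
eef_pos: [0.5748, 0.1412, 0.1269]
eef_rot: [0.0, 0.761, 0.649, 0.0]
wrist_force: [1.4, 1.9, 1.0]
opening: 0.356
grasp_force: 59.7
```

```bash
python3 -c "
from h import *
st();w=snap('wrist','w7');a=snap('scene','s7')
o=np.zeros((400,780,3),np.uint8)
o[:,:400]=cv2.resize(a[145:245,250:350],None,fx=4,fy=4,interpolation=2)
o[:,400:]=cv2.resize(w[220:420,225:415],None,fx=2,fy=2); cv2.imwrite('pics/crop7.png',o)"
```

```text
t 20.65 p [0.5748 0.1412 0.1269] yaw -1.7302 tilt [0.0001 0.    ] F [1.4 1.9 1. ] op 0.356 g 59.669731997855706
```

View pics/crop7.png

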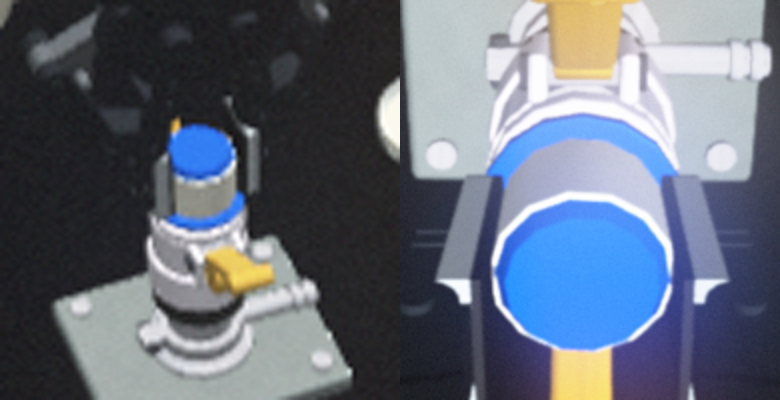

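The flange now sits just above the rim, arms still up. Light lateral force suggests I ease toward +x/+y. That used up my picture views (11, one past the limit), so I'll rely on numbers from here.

>>> send_rows --dr '[[0,0,0],[0,0,0],[0,0,0],[0,0,0],[0,0,0],[0,0,0],[0,0,0],[0,0,0]]' --xyz '[[0.03,0.05,0],[0.03,0.05,0.03],[0.03,0.05,0.06],[0.03,0.05,0.09],[0.03,0.05,0.12],[0.03,0.05,0.12],[0.03,0.05,0.12],[0.03,0.05,0.12]]' --jaw '[20,20,20,20,20,20,20,20]'

```text
time_s: 21.75
eef_pos: [0.5751, 0.1414, 0.1255]
eef_rot: [-0.0, 0.761, 0.649, -0.0]
wrist_force: [-2.8, 0.1, 4.2]
opening: 0.35
grasp_force: 60.1
```

>>> send_rows --dr '[[0,0,0],[0,0,0],[0,0,0],[0,0,0],[0,0,0],[0,0,0],[0,0,0],[0,0,0]]' --xyz '[[0,0,-0.05],[0,0,-0.1],[0,0,-0.1],[0,0,-0.1],[0,0,-0.5],[0,0,-2.5],[0,0,-5],[0,0,-7]]' --jaw '[35,50,60,60,60,60,60,60]'

```text
time_s: 22.75
eef_pos: [0.5761, 0.1415, 0.1984]
eef_rot: [0.001, 0.761, 0.649, 0.001]
wrist_force: [-0.2, -0.4, -0.6]
opening: 0.601
grasp_force: 0.0
```

>>> send_rows --dr '[[0,0,-1.6],[0,0,-3.3],[0,0,-5],[0,0,-6.7],[0,0,-8.4],[0,0,-10.1],[0,0,-11.8],[0,0,-13.4]]' --xyz '[[0,0,0],[0,0,0],[0,0,0],[0,0,0],[0,0,0],[0,0,0],[0,0,0],[0,0,0]]' --jaw '[70,85,85,85,85,85,85,85]'

```text
time_s: 23.75
eef_pos: [0.5759, 0.1415, 0.1974]
eef_rot: [0.001, 0.16, 0.987, 0.0]
wrist_force: [-0.1, 0.2, -0.2]
opening: 0.847
grasp_force: 0.0
```

```bash
python3 -c "
from h import *
go([.576,.142,.19],-.165)"
```

```text
t 23.75 p [0.5759 0.1415 0.1974] yaw -0.3212 tilt [0.002  0.0001] F [-0.1  0.2 -0.2] op 0.847 g 0.0
shift cm [0.01 0.05 0.74]
dr [ 0.01  0.02 -1.49]
```

>>> send_rows --dr '[[0,0,-1.4],[0,0,-1.49],[0,0,-1.49],[0,0,-1.49],[0,0,-1.49],[0,0,-1.49],[0,0,-1.49],[0,0,-1.49]]' --xyz '[[0,0.05,0.4],[0,0.05,1],[0,0.05,1.5],[0,0.05,1.7],[0,0.05,1.7],[0,0.05,1.7],[0,0.05,1.7],[0,0.05,1.7]]' --jaw '[85,85,85,85,85,85,85,85]'

```text
time_s: 24.75
eef_pos: [0.5756, 0.1419, 0.1787]
eef_rot: [0.0, 0.085, 0.996, -0.0]
wrist_force: [0.2, 1.0, 0.6]
opening: 0.852
grasp_force: 0.0
```

```bash
cat >> h.py <<'E'
def comps(f,lo,hi,x0=0,y0=0,x1=640,y1=480,amin=25):
    im,K,T=load(f); m=cv2.inRange(cv2.cvtColor(im[y0:y1,x0:x1],cv2.COLOR_BGR2HSV),lo,hi)
    n,l,s,c=cv2.connectedComponentsWithStats(m)
    for i in range(1,n):
        if s[i,4]>amin: print('  ',(s[i]+[x0,y0,0,0,0]).tolist(),(c[i]+[x0,y0]).round(1))
BR=((12,110,100),(32,255,255)); BL=((98,120,60),(125,255,255))
E
python3 -c "
from h import *
st(); snap('wrist','w8'); snap('top','t8'); snap('scene','s8')
print('brass w');comps('w8',*BR);print('blue w');comps('w8',*BL)
print('brass top0/t8');comps('top0',*BR,235,230,310,265,8);comps('t8',*BR,235,230,310,265,8)
print('scene0/s8');comps('scene0',*BR,270,155,340,230,8);comps('s8',*BR,270,155,340,230,8);comps('s8',*BL,270,130,340,230,8)"
```

```text
t 24.75 p [0.5756 0.1419 0.1787] yaw -0.171 tilt [ 0.0002 -0.    ] F [0.2 1.  0.6] op 0.852 g 0.0
brass w
   [0, 108, 100, 68, 5196] [ 45.7 141.8]
   [192, 249, 78, 52, 2224] [227.2 274.5]
   [388, 267, 47, 42, 1374] [413.7 284.1]
   [239, 428, 12, 13, 28] [244.9 434.4]
blue w
   [289, 238, 32, 13, 40] [303.2 242.2]
   [280, 263, 6, 25, 60] [281.8 273.8]
   [287, 264, 62, 54, 533] [315.9 280.8]
   [277, 293, 96, 78, 4152] [325.5 335.8]
brass top0/t8
   [240, 242, 19, 12, 143] [248.3 248. ]
   [283, 243, 20, 11, 133] [293.3 249.1]
   [241, 246, 18, 7, 63] [249.4 249.4]
   [283, 248, 7, 6, 33] [285.8 250.5]
scene0/s8
   [283, 162, 15, 27, 215] [290.3 174.3]
   [301, 207, 17, 12, 133] [308.3 212.6]
   [283, 162, 12, 20, 141] [289.1 170. ]
   [302, 207, 16, 12, 130] [308.4 212.6]
   [290, 176, 17, 14, 141] [296.9 183. ]
   [287, 187, 25, 16, 104] [298.9 196.2]
```

```bash
python3 - <<'E'
from h import *
im,K,T=load('w8'); hsv=cv2.cvtColor(im,cv2.COLOR_BGR2HSV)
m=cv2.inRange(hsv,*BL); b=cv2.inRange(hsv,*BR)
def runs(r):
    x=np.flatnonzero(np.diff(np.r_[0,(r>0).astype(int),0])); return [(int(x[i]),int(x[i+1])-1) for i in range(0,len(x),2) if x[i+1]-x[i]>3]
for r in range(236,380,8): print(r,'bl',runs(m[r,250:400]) ,'br',[q for q in runs(b[r]) if q[0]>150])
print(hsv[335,255:400:4].tolist())
E
```

```text
236 bl [] br []
244 bl [] br []
252 bl [] br [(253, 259)]
260 bl [] br [(236, 267)]
268 bl [(53, 83)] br [(192, 269), (391, 396), (398, 405), (416, 430)]
276 bl [(43, 49), (86, 92)] br [(193, 267), (390, 433)]
284 bl [(38, 43), (93, 96)] br [(193, 244), (390, 433)]
292 bl [(37, 40)] br [(194, 214), (400, 432)]
300 bl [(102, 115)] br [(200, 206), (412, 431)]
308 bl [(33, 36), (98, 116)] br []
316 bl [(34, 44), (91, 121)] br []
324 bl [(31, 64), (67, 119)] br []
332 bl [(30, 117)] br []
340 bl [(30, 113)] br []
348 bl [(33, 107)] br []
356 bl [(37, 95), (97, 100)] br []
364 bl [(49, 60), (62, 74), (76, 84)] br []
372 bl [] br []
[[128, 72, 67], [126, 79, 77], [121, 79, 74], [122, 104, 88], [121, 100, 92], [121, 116, 103], [118, 119, 114], [120, 127, 122], [118, 138, 140], [117, 145, 151], [118, 144, 161], [116, 157, 169], [117, 153, 170], [117, 157, 171], [116, 163, 178], [116, 160, 180], [116, 166, 177], [116, 164, 177], [116, 163, 177], [115, 167, 177], [115, 167, 173], [117, 153, 178], [116, 155, 176], [117, 153, 168], [115, 154, 162], [116, 148, 152], [117, 139, 150], [118, 125, 145], [118, 126, 138], [120, 110, 135], [120, 97, 124], [121, 92, 117], [118, 88, 113], [126, 71, 108], [130, 69, 103], [131, 52, 98], [139, 46, 94]]
```

>>> send_rows --dr '[[0,0,0],[0,0,0],[0,0,0],[0,0,0],[0,0,0],[0,0,0],[0,0,0],[0,0,0]]' --xyz '[[0,0,0.8],[0,0,2],[0,0,3],[0,0,4],[0,0,4.8],[0,0,5.1],[0,0,5.1],[0,0,5.1]]' --jaw '[85,85,85,85,85,85,85,85]'

```text
time_s: 25.9
eef_pos: [0.5758, 0.1419, 0.128]
eef_rot: [0.0, 0.085, 0.996, 0.0]
wrist_force: [0.8, -0.4, -0.1]
opening: 0.854
grasp_force: 0.0
```

>>> send_rows --dr '[[0,0,0],[0,0,0],[0,0,0],[0,0,0],[0,0,0],[0,0,0],[0,0,0],[0,0,0]]' --xyz '[[0,0,0.1],[0,0,0.2],[0,0,0.35],[0,0,0.5],[0,0,0.65],[0,0,0.8],[0,0,0.9],[0,0,1]]' --jaw '[85,85,85,85,85,85,85,85]'

```text
time_s: 26.9
eef_pos: [0.5756, 0.1419, 0.1176]
eef_rot: [0.0, 0.085, 0.996, 0.0]
wrist_force: [-0.3, -0.4, 1.4]
opening: 0.848
grasp_force: 0.8
```

```bash
python3 -c "
from h import *
st(); snap('wrist','w9'); snap('top','t9'); snap('scene','s9')
print('brass w');comps('w9',*BR)
print('t');comps('t9',*BR,235,230,310,265,8)
print('s');comps('s9',*BR,270,155,340,230,8);comps('s9',*BL,270,130,340,230,8)"
```

```text
t 26.9 p [0.5756 0.1419 0.1176] yaw -0.1708 tilt [ 0.0001 -0.    ] F [-0.3 -0.4  1.4] op 0.848 g 0.8209103881381452
brass w
   [0, 118, 47, 68, 2261] [ 19.3 148. ]
   [204, 293, 59, 55, 1770] [237.2 321.2]
   [410, 315, 19, 26, 93] [415.7 321.8]
   [141, 319, 52, 52, 1236] [159.5 337.3]
   [440, 319, 57, 57, 1555] [476.1 340.4]
t
   [237, 247, 5, 6, 24] [238.9 249.8]
   [283, 251, 6, 3, 17] [285.6 251.9]
s
   [282, 165, 2, 5, 9] [282.6 166.8]
   [288, 178, 4, 5, 10] [289.  179.7]
   [302, 210, 17, 10, 99] [309.6 214.4]
   [299, 176, 4, 3, 9] [300.3 176.8]
   [290, 178, 11, 12, 76] [294.7 184.2]
   [287, 189, 15, 14, 59] [292.4 197. ]
```

>>> send_rows --dr '[[0,0,0],[0,0,0],[0,0,0],[0,0,0],[0,0,0],[0,0,0],[0,0,0],[0,0,0]]' --xyz '[[0,0,0.1],[0,0,0.2],[0,0,0.3],[0,0,0.4],[0,0,0.5],[0,0,0.6],[0,0,0.7],[0,0,0.7]]' --jaw '[85,85,85,85,85,85,85,85]'

```text
time_s: 28.05
eef_pos: [0.5755, 0.1419, 0.1105]
eef_rot: [-0.0, 0.085, 0.996, -0.0]
wrist_force: [0.5, 0.0, 1.3]
opening: 0.847
grasp_force: 0.6
```

```bash
cat >> h.py <<'E'
def look(k):
    st(); snap('wrist','w'+k); snap('scene','s'+k); print('w');comps('w'+k,*BR,100,200,560,480,40); print('s');comps('s'+k,*BR,260,150,345,250,8)
E
python3 -c "
from h import *
look('10')"
```

```text
t 28.05 p [0.5755 0.1419 0.1105] yaw -0.1709 tilt [-0.0001  0.    ] F [0.5 0.  1.3] op 0.847 g 0.6098391552222893
w
   [209, 299, 51, 51, 1582] [236.5 327.4]
   [132, 316, 61, 55, 1764] [154.4 337.8]
   [439, 316, 69, 70, 2686] [479.9 343.7]
   [409, 318, 7, 21, 48] [413.5 324.7]
s
   [281, 167, 3, 6, 16] [282.1 169.5]
   [302, 213, 17, 12, 112] [310.9 218.7]
```

>>> send_rows --dr '[[0,0,0],[0,0,0],[0,0,0],[0,0,0],[0,0,0],[0,0,0],[0,0,0],[0,0,0]]' --xyz '[[0,0.06,0],[0,0.12,0],[0,0.12,0.12],[0,0.12,0.24],[0,0.12,0.36],[0,0.12,0.48],[0,0.12,0.6],[0,0.12,0.7]]' --jaw '[85,85,85,85,85,85,85,85]'

```text
time_s: 29.15
eef_pos: [0.5758, 0.1431, 0.1036]
eef_rot: [0.0, 0.085, 0.996, 0.0]
wrist_force: [0.1, 0.8, 2.9]
opening: 0.85
grasp_force: 1.6
```

```bash
python3 -c "
from h import *
look('11')"
```

```text
t 29.15 p [0.5758 0.1431 0.1036] yaw -0.1709 tilt [0.0003 0.    ] F [0.1 0.8 2.9] op 0.85 g 1.590410079807043
w
   [215, 306, 37, 47, 1234] [232.9 333.2]
   [437, 307, 65, 67, 2400] [474.8 334.1]
   [131, 308, 63, 53, 1965] [155.4 331.8]
   [408, 319, 8, 32, 100] [412.7 329.1]
s
   [281, 172, 4, 6, 19] [282.4 174.6]
   [306, 216, 14, 15, 120] [311.7 223.1]
```

>>> send_rows --dr '[[0,0,0],[0,0,0],[0,0,0],[0,0,0],[0,0,0],[0,0,0],[0,0,0],[0,0,0]]' --xyz '[[0,0.02,0.1],[0,0.02,0.2],[0,0.02,0.3],[0,0.02,0.4],[0,0.02,0.5],[0,0.02,0.6],[0,0.02,0.6],[0,0.02,0.6]]' --jaw '[85,85,85,85,85,85,85,85]'

```text
time_s: 30.25
eef_pos: [0.5758, 0.1433, 0.0976]
eef_rot: [0.0, 0.085, 0.996, 0.0]
wrist_force: [2.0, 0.1, 2.4]
opening: 0.852
grasp_force: 1.0
```

```bash
python3 -c "
from h import *
look('12')"
```

```text
t 30.25 p [0.5758 0.1433 0.0976] yaw -0.1709 tilt [0.0001 0.0001] F [2.  0.1 2.4] op 0.852 g 0.9954749001190066
w
   [152, 297, 95, 62, 2440] [194.7 326.5]
   [421, 296, 60, 51, 1590] [460.1 319.2]
s
   [282, 180, 3, 5, 13] [283.  182.3]
   [305, 218, 14, 18, 139] [310.9 226.7]
```

>>> send_rows --dr '[[0,0,0],[0,0,0],[0,0,0],[0,0,0],[0,0,0],[0,0,0],[0,0,0],[0,0,0]]' --xyz '[[0,0,0.06],[0,0,0.12],[0,0,0.18],[0,0,0.24],[0,0,0.3],[0,0,0.3],[0,0,0.3],[0,0,0.3]]' --jaw '[85,85,85,85,85,85,85,85]'

```text
time_s: 31.35
eef_pos: [0.5758, 0.1433, 0.0948]
eef_rot: [0.0, 0.085, 0.996, 0.0]
wrist_force: [-0.2, -0.3, 5.3]
opening: 0.852
grasp_force: 2.1
```

```bash
python3 -c "
from h import *
look('13')"
```

```text
t 31.35 p [0.5758 0.1433 0.0948] yaw -0.1709 tilt [0.0002 0.    ] F [-0.2 -0.3  5.3] op 0.852 g 2.0643432810902596
w
   [417, 292, 54, 52, 1295] [452.6 314.3]
   [162, 294, 84, 68, 2148] [200.3 325.2]
   [408, 317, 8, 26, 76] [413.  326.3]
s
   [282, 184, 4, 5, 12] [283.7 185.8]
   [305, 219, 13, 17, 133] [310.3 227.5]
```

>>> send_rows --dr '[[0,0,0],[0,0,0],[0,0,0],[0,0,0],[0,0,0],[0,0,0],[0,0,0],[0,0,0]]' --xyz '[[0,0,0.04],[0,0,0.08],[0,0,0.12],[0,0,0.16],[0,0,0.2],[0,0,0.2],[0,0,0.2],[0,0,0.2]]' --jaw '[85,85,85,85,85,85,85,85]'

```text
time_s: 32.45
eef_pos: [0.576, 0.1433, 0.0932]
eef_rot: [0.0, 0.085, 0.996, 0.0]
wrist_force: [-1.0, -0.0, 8.2]
opening: 0.851
grasp_force: 3.1
```

>>> send_rows --dr '[[0,0,0],[0,0,0],[0,0,0],[0,0,0],[0,0,0],[0,0,0],[0,0,0],[0,0,0]]' --xyz '[[0,0,0.03],[0,0,0.06],[0,0,0.09],[0,0,0.12],[0,0,0.15],[0,0,0.15],[0,0,0.15],[0,0,0.15]]' --jaw '[85,85,85,85,85,85,85,85]'

```text
time_s: 33.45
eef_pos: [0.5762, 0.1433, 0.0919]
eef_rot: [0.0, 0.085, 0.996, 0.0]
wrist_force: [-0.9, -1.0, 9.2]
opening: 0.849
grasp_force: 3.5
```

```bash
python3 -c "
from h import *
look('14')"
```

```text
t 33.45 p [0.5762 0.1433 0.0919] yaw -0.1709 tilt [0.001 0.   ] F [-0.9 -1.   9.2] op 0.849 g 3.4867841005325317
w
   [171, 291, 73, 73, 1931] [205.  323.6]
   [410, 290, 52, 45, 1133] [444.5 311.3]
s
   [283, 186, 4, 6, 16] [284.5 188.5]
   [305, 220, 12, 16, 124] [309.9 228.2]
```

>>> send_rows --dr '[[0,0,0],[0,0,0],[0,0,0],[0,0,0],[0,0,0],[0,0,0],[0,0,0],[0,0,0]]' --xyz '[[0,0,0.03],[0,0,0.06],[0,0,0.09],[0,0,0.12],[0,0,0.15],[0,0,0.15],[0,0,0.15],[0,0,0.15]]' --jaw '[85,85,85,85,85,85,85,85]'

```text
time_s: 34.55
eef_pos: [0.5764, 0.1434, 0.0908]
eef_rot: [0.001, 0.085, 0.996, 0.0]
wrist_force: [-1.9, -0.1, 10.9]
opening: 0.85
grasp_force: 4.2
```

```bash
cat >> h.py <<'E'
def pred(k,c=(.5762,.1435),pz=.0908,yaw=-.167):
    im,K,T=load(k); y=np.array([-np.sin(yaw),np.cos(yaw),0]);p=np.array([*c,pz])
    for q in(1.2,1.4,1.5,1.6,1.65,1.7,1.745):
        t=np.radians(50)-q; print(q,[proj(K,T,p+s*y*(21.8+42*np.cos(t)+4.5)/1e3+[0,0,.042*np.sin(t)]).round(1).tolist() for s in(-1,1)])
E
python3 -c "
from h import *
look('15');pred('w15')"
```

```text
t 34.55 p [0.5764 0.1434 0.0908] yaw -0.1708 tilt [0.0014 0.0001] F [-1.9 -0.1 10.9] op 0.85 g 4.222808293998241
w
   [174, 290, 70, 75, 1857] [206.4 323.2]
   [412, 290, 47, 44, 1042] [442.8 310.1]
s
   [283, 187, 4, 5, 14] [284.7 189.2]
   [305, 221, 12, 16, 120] [309.8 228.6]
1.2 [[142.0, 333.3], [491.2, 332.1]]
1.4 [[158.4, 323.2], [474.6, 322.2]]
1.5 [[167.2, 318.9], [465.7, 317.9]]
1.6 [[176.3, 315.0], [456.6, 314.1]]
1.65 [[181.0, 313.2], [451.9, 312.3]]
1.7 [[185.7, 311.6], [447.2, 310.7]]
1.745 [[189.9, 310.2], [443.0, 309.3]]
```

>>> send_rows --dr '[[0,0,0],[0,0,0],[0,0,0],[0,0,0],[0,0,0],[0,0,0],[0,0,0],[0,0,0]]' --xyz '[[0,0,0.03],[0,0,0.06],[0,0,0.09],[0,0,0.12],[0,0,0.15],[0,0,0.15],[0,0,0.15],[0,0,0.15]]' --jaw '[85,85,85,85,85,85,85,85]'

```text
time_s: 35.65
eef_pos: [0.5766, 0.1433, 0.0894]
eef_rot: [0.001, 0.085, 0.996, 0.0]
wrist_force: [-1.2, -0.4, 11.5]
opening: 0.85
grasp_force: 4.6
```

```bash
python3 -c "
from h import *
look('16');pred('w16')"
```

```text
t 35.65 p [0.5766 0.1433 0.0894] yaw -0.1708 tilt [0.0018 0.    ] F [-1.2 -0.4 11.5] op 0.85 g 4.64260920882225
w
   [411, 289, 44, 45, 946] [439.7 308.8]
   [178, 290, 65, 77, 1753] [208.7 322.8]
s
   [284, 188, 3, 6, 14] [285.  190.5]
   [305, 221, 11, 16, 114] [309.5 228.7]
1.2 [[140.5, 334.7], [492.8, 333.6]]
1.4 [[157.1, 324.5], [476.0, 323.5]]
1.5 [[166.0, 320.1], [467.1, 319.1]]
1.6 [[175.2, 316.2], [457.8, 315.2]]
1.65 [[179.9, 314.4], [453.1, 313.4]]
1.7 [[184.6, 312.7], [448.4, 311.8]]
1.745 [[188.9, 311.3], [444.1, 310.4]]
```

>>> send_rows --dr '[[0,0,0],[0,0,0],[0,0,0],[0,0,0],[0,0,0],[0,0,0],[0,0,0],[0,0,0]]' --xyz '[[0,0,0.03],[0,0,0.06],[0,0,0.09],[0,0,0.12],[0,0,0.12],[0,0,0.12],[0,0,0.12],[0,0,0.12]]' --jaw '[85,85,85,85,85,85,85,85]'

```text
time_s: 36.75
eef_pos: [0.5767, 0.1433, 0.0884]
eef_rot: [0.001, 0.085, 0.996, 0.0]
wrist_force: [-2.2, -0.2, 11.6]
opening: 0.854
grasp_force: 4.4
```

>>> send_rows --dr '[[0,0,0],[0,0,0],[0,0,0],[0,0,0],[0,0,0],[0,0,0],[0,0,0],[0,0,0]]' --xyz '[[0,0,0.02],[0,0,0.04],[0,0,0.06],[0,0,0.08],[0,0,0.08],[0,0,0.08],[0,0,0.08],[0,0,0.08]]' --jaw '[85,85,85,85,85,85,85,85]'

```text
time_s: 37.75
eef_pos: [0.5768, 0.1433, 0.0876]
eef_rot: [0.001, 0.085, 0.996, 0.0]
wrist_force: [-0.7, -0.1, 11.8]
opening: 0.851
grasp_force: 4.7
```

```bash
python3 -c "
from h import *
look('17');pred('w17')"
```

```text
t 37.75 p [0.5768 0.1433 0.0876] yaw -0.1708 tilt [ 0.0023 -0.    ] F [-0.7 -0.1 11.8] op 0.851 g 4.676340207079193
w
   [183, 289, 59, 79, 1622] [211.2 322.2]
   [411, 289, 39, 42, 839] [435.3 307.1]
s
   [284, 190, 3, 5, 12] [285.2 191.9]
   [305, 222, 11, 14, 108] [309.4 229. ]
1.2 [[138.5, 336.6], [494.9, 335.5]]
1.4 [[155.4, 326.2], [477.9, 325.2]]
1.5 [[164.5, 321.7], [468.8, 320.7]]
1.6 [[173.8, 317.7], [459.4, 316.8]]
1.65 [[178.5, 315.9], [454.6, 315.0]]
1.7 [[183.3, 314.2], [449.8, 313.3]]
1.745 [[187.7, 312.7], [445.4, 311.9]]
```

>>> send_rows --dr '[[0,0,0],[0,0,0],[0,0,0],[0,0,0],[0,0,0],[0,0,0],[0,0,0],[0,0,0]]' --xyz '[[0,0,0.02],[0,0,0.04],[0,0,0.06],[0,0,0.08],[0,0,0.08],[0,0,0.08],[0,0,0.08],[0,0,0.08]]' --jaw '[85,85,85,85,85,85,85,85]'

```text
time_s: 38.85
eef_pos: [0.5769, 0.1432, 0.087]
eef_rot: [0.001, 0.085, 0.996, -0.0]
wrist_force: [-2.5, 1.0, 12.9]
opening: 0.85
grasp_force: 5.0
```

>>> send_rows --dr '[[0,0,0],[0,0,0],[0,0,0],[0,0,0],[0,0,0],[0,0,0],[0,0,0],[0,0,0]]' --xyz '[[0,0,0.02],[0,0,0.04],[0,0,0.06],[0,0,0.06],[0,0,0.06],[0,0,0.06],[0,0,0.06],[0,0,0.06]]' --jaw '[85,85,85,85,85,85,85,85]'

```text
time_s: 39.85
eef_pos: [0.577, 0.1431, 0.0867]
eef_rot: [0.001, 0.085, 0.996, -0.0]
wrist_force: [-2.1, -1.3, 14.4]
opening: 0.853
grasp_force: 6.3
```

```bash
python3 -c "
from h import *
look('18');pred('w18')"
```

```text
t 39.85 p [0.577  0.1431 0.0867] yaw -0.1706 tilt [ 0.0026 -0.0004] F [-2.1 -1.3 14.4] op 0.853 g 6.254129156295676
w
   [183, 289, 59, 80, 1607] [211.7 322.4]
   [412, 289, 36, 42, 785] [433.7 306.1]
s
   [284, 191, 3, 5, 10] [285.4 192.7]
   [305, 223, 11, 13, 104] [309.3 229.3]
1.2 [[137.7, 337.5], [496.4, 336.5]]
1.4 [[154.8, 327.0], [479.2, 326.0]]
1.5 [[163.9, 322.5], [470.0, 321.6]]
1.6 [[173.3, 318.4], [460.6, 317.5]]
1.65 [[178.1, 316.6], [455.8, 315.7]]
1.7 [[182.9, 314.8], [450.9, 314.0]]
1.745 [[187.3, 313.4], [446.5, 312.6]]
```

>>> send_rows --dr '[[0,0,0],[0,0,0],[0,0,0],[0,0,0],[0,0,0],[0,0,0],[0,0,0],[0,0,0]]' --xyz '[[0,0,0.02],[0,0,0.04],[0,0,0.06],[0,0,0.06],[0,0,0.06],[0,0,0.06],[0,0,0.06],[0,0,0.06]]' --jaw '[85,85,85,85,85,85,85,85]'

```text
time_s: 40.95
eef_pos: [0.577, 0.1431, 0.0865]
eef_rot: [0.001, 0.085, 0.996, -0.0]
wrist_force: [-2.9, -0.8, 17.0]
opening: 0.85
grasp_force: 7.1
```

```bash
python3 -c "
from h import *
look('19');pred('w19')"
```

```text
t 40.95 p [0.577  0.1431 0.0865] yaw -0.1706 tilt [ 0.0027 -0.0004] F [-2.9 -0.8 17. ] op 0.85 g 7.052281281212345
w
   [183, 289, 59, 80, 1607] [211.7 322.3]
   [412, 289, 36, 39, 779] [433.8 306. ]
s
   [284, 191, 3, 5, 10] [285.4 192.7]
   [305, 223, 11, 13, 104] [309.3 229.4]
1.2 [[137.4, 337.8], [496.6, 336.7]]
1.4 [[154.5, 327.2], [479.4, 326.3]]
1.5 [[163.6, 322.7], [470.2, 321.8]]
1.6 [[173.0, 318.6], [460.7, 317.7]]
1.65 [[177.8, 316.8], [455.9, 315.9]]
1.7 [[182.7, 315.0], [451.1, 314.2]]
1.745 [[187.0, 313.5], [446.7, 312.8]]
```

>>> send_rows --dr '[[0,0,0],[0,0,0],[0,0,0],[0,0,0],[0,0,0],[0,0,0],[0,0,0],[0,0,0]]' --xyz '[[0,0,-0.1],[0,0,-0.3],[0,0,-0.6],[0,0,-1.5],[0,0,-3],[0,0,-5],[0,0,-7.5],[0,0,-10]]' --jaw '[85,85,85,85,85,85,85,85]'

```text
time_s: 42.05
eef_pos: [0.576, 0.1433, 0.1864]
eef_rot: [0.001, 0.085, 0.996, 0.0]
wrist_force: [0.3, -0.2, -0.3]
opening: 0.85
grasp_force: 0.0
```

>>> send_rows --dr '[[0,0,0],[0,0,0],[0,0,0],[0,0,0],[0,0,0],[0,0,0],[0,0,0],[0,0,0]]' --xyz '[[2,0,-3],[5,0,-6],[8,0,-6],[10,0,-6],[12,0,-6],[12,0,-6],[12,0,-6],[12,0,-6]]' --jaw '[85,85,85,85,85,85,85,85]'

```text
time_s: 43.05
eef_pos: [0.4582, 0.1635, 0.2444]
eef_rot: [0.0, 0.086, 0.996, 0.0]
wrist_force: [-1.1, -0.2, -0.2]
opening: 0.851
grasp_force: 0.0
```

```bash
python3 - <<'E'
from h import *
st()
for n in('scene','top','wrist'): snap(n,n+'20')
for n,r in(('scene20',(255,150,345,255)),('top20',(225,225,320,280)),('wrist20',(150,200,500,480))):
    print(n);comps(n,*BR,*r,5); comps(n,*BL,*r,8)
c=np.array([.5762,.142]);yaw=-.167;y=np.array([-np.sin(yaw),np.cos(yaw),0])
for n in('scene20','top20','wrist20'):
    im,K,T=load(n)
    for q in(1.5,1.65,1.745):
        t=np.radians(50)-q; print(n,q,[proj(K,T,np.array([*c,.0895])+s*y*(21.8+42*np.cos(t))/1e3+[0,0,.042*np.sin(t)]).round(1).tolist() for s in(-1,1)])
    print('cap',proj(K,T,[*c,.1295]).round(1))
E
```

```text
t 43.05 p [0.4582 0.1635 0.2444] yaw -0.1713 tilt [0.0006 0.    ] F [-1.1 -0.2 -0.2] op 0.851 g 0.0
scene20
   [284, 190, 3, 5, 12] [285.2 191.9]
   [301, 209, 15, 27, 207] [307.6 222.6]
   [290, 176, 18, 14, 198] [298.7 182.6]
   [287, 188, 25, 15, 100] [299.1 196.6]
top20
   [285, 249, 14, 10, 81] [292.8 252.9]
wrist20
   [150, 257, 4, 18, 47] [151.  265.8]
   [253, 342, 31, 38, 534] [266.3 359.6]
   [365, 344, 14, 21, 172] [373.6 353.8]
   [292, 366, 22, 15, 29] [301.  371.1]
   [290, 392, 5, 7, 19] [292.1 395. ]
   [296, 392, 40, 23, 209] [315.4 399.1]
   [339, 393, 3, 6, 10] [340.1 395.2]
   [291, 422, 33, 33, 504] [307.5 436. ]
   [303, 453, 7, 4, 12] [306.1 454.5]
scene20 1.5 [[311.5, 232.2], [287.6, 186.1]]
scene20 1.65 [[310.6, 232.2], [288.5, 189.6]]
scene20 1.745 [[309.9, 231.9], [289.1, 191.7]]
cap [298.6 182.1]
top20 1.5 [[299.5, 253.2], [244.2, 252.8]]
top20 1.65 [[297.6, 253.6], [246.5, 253.2]]
top20 1.745 [[296.2, 253.9], [248.2, 253.5]]
cap [268.6 246.2]
wrist20 1.5 [[249.4, 357.0], [380.5, 356.6]]
wrist20 1.65 [[255.0, 353.8], [374.9, 353.4]]
wrist20 1.745 [[258.8, 352.0], [371.1, 351.6]]
cap [314.7 409.4]
```

```bash
python3 - <<'E'
from h import *
yaw=-.167;y=np.array([-np.sin(yaw),np.cos(yaw),0])
for n,qs in(('w8',(0,)),('wrist20',(1.65,1.7,1.745)),('w19',(1.7,1.745))):
  im,K,T=load(n)
  for pz in(.0885,.0905,.0925):
    for q in qs:
        t=np.radians(50)-q; e=[proj(K,T,np.array([.5762,.1425,pz])+s*y*(21.8+42*np.cos(t)+4.5)/1e3+[0,0,.042*np.sin(t)])[0] for s in(-1,1)]; print(n,pz,q,np.round(e,1),'half',round((e[1]-e[0])/2,2))
# sub-pixel edges in wrist20
im,K,T=load('wrist20'); h=cv2.cvtColor(im,cv2.COLOR_BGR2HSV)
for r in(347,352,357): print(r,im[r,247:262].tolist()); print(im[r,370:384].tolist())
E
```

```text
w8 0.0885 0 [207.  428.5] half 110.75
w8 0.0905 0 [205.9 429.6] half 111.82
w8 0.0925 0 [204.8 430.7] half 112.91
wrist20 0.0885 1.65 [250.5 380.6] half 65.02
wrist20 0.0885 1.7 [252.5 378.6] half 63.03
wrist20 0.0885 1.745 [254.3 376.7] half 61.19
wrist20 0.0905 1.65 [250.2 380.9] half 65.36
wrist20 0.0905 1.7 [252.2 378.9] half 63.36
wrist20 0.0905 1.745 [254. 377.] half 61.52
wrist20 0.0925 1.65 [249.8 381.2] half 65.72
wrist20 0.0925 1.7 [251.8 379.2] half 63.7
wrist20 0.0925 1.745 [253.7 377.4] half 61.84
w19 0.0885 1.7 [182.  446.9] half 132.44
w19 0.0885 1.745 [186.3 442.6] half 128.12
w19 0.0905 1.7 [180.5 448.4] half 133.93
w19 0.0905 1.745 [184.9 444. ] half 129.55
w19 0.0925 1.7 [179.  449.9] half 135.46
w19 0.0925 1.745 [183.4 445.4] half 131.01
347 [[59, 53, 55], [65, 57, 59], [68, 58, 63], [66, 59, 60], [71, 59, 62], [67, 61, 66], [73, 116, 143], [86, 209, 245], [93, 241, 255], [100, 248, 255], [101, 248, 255], [98, 246, 255], [101, 246, 255], [104, 249, 255], [107, 250, 255]]
[[133, 228, 249], [140, 244, 255], [141, 249, 255], [136, 249, 255], [132, 248, 255], [135, 24
[... 390 characters left out ...]
5, 246], [136, 236, 252], [139, 243, 254], [141, 246, 254], [141, 250, 255], [139, 251, 255], [144, 252, 255], [137, 251, 255], [124, 210, 243], [116, 133, 152], [110, 106, 111], [108, 100, 105], [106, 99, 111], [104, 101, 108]]
357 [[65, 53, 55], [65, 55, 61], [64, 58, 61], [59, 52, 57], [65, 57, 62], [66, 57, 60], [74, 87, 106], [80, 178, 221], [97, 246, 255], [107, 252, 255], [104, 252, 255], [106, 248, 255], [95, 238, 253], [94, 231, 250], [98, 232, 251]]
[[144, 246, 254], [147, 247, 254], [141, 247, 254], [142, 248, 255], [143, 250, 255], [139, 251, 255], [142, 252, 255], [133, 248, 255], [121, 189, 231], [115, 117, 133], [112, 101, 108], [109, 98, 109], [111, 102, 110], [105, 96, 107]]
```

```bash
python3 -c "
from h import *
print(ctrl.hand_in())"
```

```text
the job is handed in; nothing more can be done
None
```

I handed the job in with the filter in the coupler and both arms pressed down evenly. At 17 N peak they stopped moving, which I read as both on their stops; the images alone give about 1.72 rad, gasket compression was not measured, and I viewed 11 pictures against the limit of 10.

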